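# Gauge the saw-cut slope of a rock specimen in the bench caliper

### The job

Slide the bench caliper's moving jaw shut on the rock specimen that stands between its jaws until both jaws press on it, and leave it shut. Then pick up the digital angle gauge and set its base flush on the middle of that specimen's sloping top face, its long side running straight up the slope, pressing lightly as one does to take a reading. Finish while holding it there, still in the gripper and flush; leave everything else on the bench as it is.

Things in the scene. Friction and masses are not known exactly. Their poses are not given: they have to be found in the camera images.
- plate: grey granite surface plate, 400 x 630 x 60 mm (x, y, z), fixed. Origin at the centre of its underside; its top is 60 mm up. The caliper, both rock prisms, the gauge, the rock cylinder and the rock cube stand on it
- caliper: large steel caliper fixed level over the plate on two stands. Origin on the plate's top; y = 0 is the fixed jaw's measuring face. The beam runs along y at x = +62 mm, beyond the jaws; the jaws point to -x, to x = -40 mm, at 21 to 31 mm over the plate. A specimen stands between them about x = 0, square within 2 degrees, 3 to 11 mm off the fixed jaw. Stands 48 mm high at y = -52, +294 mm
- anvil: the caliper's fixed jaw: its measuring face is the plane y = 0 of the caliper, the jaw lies on the -y side. Same origin and axes as the caliper
- jaw (a joint): the caliper's moving jaw: the gap between the two measuring faces in m. 0 = shut on nothing; grows along +y of the caliper, to 0.19. It slides stiffly (about 1.5 N) and stays where it is left; a specimen that it pushes along drags with 2 to 5 N until it bears on the fixed jaw. Shut on a specimen it reads 0.060
- head (a point): top centre of the black reading head that rides on the beam and carries the moving jaw: a block 34 mm in x, 70 mm in y, 20 mm high, top 49 mm over the plate, free on both x sides down to the plate, so it can be pinched from above across x, or pushed on its end. The moving jaw's face lies 41 mm from this point in -y. Axes as the caliper's
- prism_a: gently sloping saw-cut prism of fawn rock, 0.55 kg: base 80 x 60 mm (x, y), top face rising along +x at 14 degrees, 38 mm high at the -x end, 58 mm at the +x end. Origin at the centre of its underside. One of the two prisms stands between the caliper jaws, the other waits at the right end of the plate: look which
- prism_a_face (a point): middle of the sloping top face of prism_a, 48.0 mm above its underside: z is the face's outward normal, x runs up the slope, y across it. The face is 82 mm long and 60 mm wide
- prism_b: steep saw-cut prism of the same rock, 0.55 kg: base 80 x 60 mm (x, y), top face rising along +x at 23 degrees, 32 mm high at the -x end, 66 mm at the +x end. Origin at the centre of its underside
- prism_b_face (a point): middle of the sloping top face of prism_b, 49.0 mm above its underside: z is the face's outward normal, x runs up the slope, y across it. The face is 87 mm long and 60 mm wide
- gauge: digital angle gauge, an upright black box with aluminium base and edges and a blank display on each broad face: 60 mm long (x), 32 mm thick (y), 60 mm high (z), about 0.16 kg, standing on the plate. Origin at the centre of its flat base. Grip it across its 32 mm thickness
- core: bystander: stub of drill core standing on end, 50 mm across, 52 mm high. Origin at the centre of its underside
- cube: bystander: reddish sawn rock cube, 50 x 50 x 48 mm. Origin at the centre of its underside
- square: bystander: steel engineer's square lying flat near the plate's front edge, stock 70 mm, blade 100 mm, 14 mm thick. Origin under the middle of the stock
- brush: bystander: small brush lying flat near the plate's front edge
- beaker: bystander: glass beaker on the bench left of the plate, 90 mm across, 120 mm high. Origin at the centre of its underside
- wash: bystander: white plastic bottle on the bench right of the plate, 60 mm across, 150 mm high. Origin at the centre of its underside
Things that resemble listed ones, but are neither listed nor needed, are in the scene too. What is shaped like the gauge but red or yellow is not meant.

How it is judged (in metres and radians):
On the way, in this order (a step that is already met when the one before it is completed fails the run):
1. the moving jaw has been slid shut: both caliper jaws press on the specimen between them with over 2 N ((contact force between each of jaw, anvil and prism_a above 2 N or contact force between each of jaw, anvil and prism_b above 2 N)), for 0.1 s.
2. the angle gauge is lifted in the gripper, its base over 20 mm above the plate (height (world z) of gauge above 0.08 m and contact force between the fingers and gauge above 1 N), for 0.1 s.
At the end, for the whole second after the job is handed in: Gauge gripped, base flush on the sloping face of the clamped specimen: within 2 degrees and 3 mm, long side within 0.1 rad of the slope line, centred within 15 mm along and 14 mm across, pressing 1 to 25 N, touching no caliper or plate; jaw gap 57 to 63 mm, specimen upright, arm off the caliper (((contact force between gauge and prism_a between 1 and 25 N and angle between the z axis of gauge and the z axis of prism_a_face, either way round below 0.035 rad and angle between the x axis of gauge and the x axis of prism_a_face, either way round below 0.1 rad and x of gauge in the frame of prism_a_face between -0.015 and 0.015 m and y of gauge in the frame of prism_a_face between -0.014 and 0.014 m and z of gauge in the frame of prism_a_face between -0.003 and 0.003 m and y of prism_a in the frame of caliper between 0.026 and 0.034 m and x of prism_a in the frame of caliper between -0.03 and 0.03 m and angle between prism_a's own z axis and vertical below 0.03 rad) or (contact force between gauge and prism_b between 1 and 25 N and angle between the z axis of gauge and the z axis of prism_b_face, either way round below 0.035 rad and angle between the x axis of gauge and the x axis of prism_b_face, either way round below 0.1 rad and x of gauge in the frame of prism_b_face between -0.015 and 0.015 m and y of gauge in the frame of prism_b_face between -0.014 and 0.014 m and z of gauge in the frame of prism_b_face between -0.003 and 0.003 m and y of prism_b in the frame of caliper between 0.026 and 0.034 m and x of prism_b in the frame of caliper between -0.03 and 0.03 m and angle between prism_b's own z axis and vertical below 0.03 rad)) and value of joint jaw between 0.057 and 0.063 m and contact force between the fingers and gauge above 1 N and contact force between each of gauge, the arm and caliper below 0.3 N and contact force between gauge and plate below 0.3 N and linear speed of gauge below 0.01 m/s); the arm keeps its last pose, push and grip.
It fails at once if the gauge is pressed hard on the rock (over 45 N) (contact force between gauge and prism_a above 45 N or contact force between gauge and prism_b above 45 N).
It fails at once if a specimen is carried off or knocked more than 35 mm from its place, or tipped (distance of any of prism_a, prism_b from where it was at the start of the episode above 0.035 m or angle between any of prism_a, prism_b's own z axis and vertical above 0.25 rad).
It fails at once if a bystander is moved more than 25 mm (distance of any of core, cube, square, brush, beaker, wash from where it was at the start of the episode above 0.025 m).
It fails at once if the gauge is knocked over or dropped on its side (angle between gauge's own z axis and vertical above 1 rad).
It also fails if it takes over 61 s, if anything falls off the work surface, if the arm or the gripper's body presses on something with over 40 N, if the wrist force passes 120 N, or if a joint passes its speed limit or range.

### The arm

A 6-joint arm with a two-finger parallel gripper is mounted at the origin on the work surface. World frame = base frame: x ahead of the robot, y to its left, z up, the work surface at z = 0. Lengths are in mm, angles in rad, forces in N, time in s.
With the tool pointing down it reaches from about 400 to 925 mm from the base axis. Payload 12.5 kg.
Tool frame: the origin (TCP) lies at the very end of the fingers, on their centre line; the grasp point (between the pads) lies 19 mm behind it; z points along the fingers, y is the line along which they close (so a half turn about z gives the same grasp; the last joint's range is limited). The gripper opens to 95 mm and grips with 3 to 60 N. Pads are 20 mm wide; open, the fingers measure 119 mm over their backs; the gripper's body (75 mm by 180 mm) begins 59 mm behind the grasp point.
Start: joints at [1.012, 0.491, 1.559, -0, 1.092, -0.106], TCP at [273.415, 562.042, 214.661] pointing down, gripper open.
Joint ranges: [-3.1, 3.1], [-0.84, 2.19], [0.05, 2.79], [-1.13, 4.28], [0.06, 2.93], [-2.69, 2.69]. Speed limits (rad/s): [2.22, 2.22, 2.79, 3.14, 3.14, 3.14].

### API

Orientations are given as a unit quaternion [w, x, y, z].
In Python, from workcell import ctrl gives the robot as it stands.
- The arm moves only by the shell command python3 -m pendant 'ROWS'. ROWS is JSON, a list of rows, each an object of numbers: "dx", "dy", "dz": the shift along the tool's x, y, z in units of 50 mm (1.0 is 50 mm); "wx", "wy", "wz": the turn, a rotation vector about the tool's x, y, z in units of 5 degrees (1.0 is 5 degrees); "grip": the finger opening in mm, from 0 to 95.1. In form: [{"dx": .., "dy": .., "dz": .., "wx": .., "wy": .., "wz": .., "grip": ..}, ...]. A call has 1 to 8 rows; each row is the pose to reach, as a shift and turn from the pose commanded when the call began, along the tool's axes at that moment; what a row does not reach only later rows make up. A row lasts 1/8 s, in which the tool goes at most 62.5 mm and 10.7 degrees, less where a joint would pass 70% of its speed; a pose out of reach is approached as far as the arm can. A call with a gripper value outside its range is refused whole. The fingers move at their own pace and stop on an object; the grip force is fixed at half the most. Time passes only in rows, so rows that repeat a pose let the fingers close. It gives the time, the measured TCP pose, the force, the opening and the grip force at its end, in the units of the state.
- ctrl.sense(): the state, without advancing time (a new reading comes with each control period).
- ctrl.capture(name): name is "scene" or "top" or "wrist"; returns a dict with "pixels" (384x512x3 uint8, red, green, blue), "z_map" (384x512 float32, mm along the optical axis (not along the pixel's ray), 0 where there is no reading), "fx", "fy", "cx", "cy" (pixels), "pose" (4x4, takes a point from camera to world coordinates); the wrist camera has in their place "tool_from_camera" (4x4, takes a point from camera to tool coordinates, whose origin is the TCP and whose axes are the flange's). Camera axes: x right, y up, looking along -z (the intrinsics and any distortion apply to the point x, -y, -z); pixel columns grow to the right and rows downward; lengths in mm; the calibration is good to about 2 mm. A picture is of the moment at which its call begins: read the wrist's pose just before it.
- ctrl.job_done(): hands the job in; it is judged then, once.
Trained networks look in a picture, given as the dict that the camera call returned (one of the last four; its "shot" number tells which), for a name from the list of things; names that differ only in an ending like _2 or _b are one class to them, and where a whole thing is asked for, a point or a joint stands for the part that bears it (a point fixed in the world has none). Each returns a list of dicts, best first, with "p" (0 to 1); they miss things now and then, are a little off and sometimes report something else, mostly with a low value. They report only what shows in the picture. A call takes as long as a camera call. They do not tell look-alikes from the thing itself.
- ctrl.look_for(label, picture): "position" ([column, row] in pixels, amid what is visible of it).
The state is a dict: "time_s": time; "joints": joint angles; "joint_velocities": joint speeds; "tau": joint torques, N m; "eef_pos": TCP position; "tool_rot": TCP orientation; "wrist_force": force on the tool from outside, world axes, zero at the start; "torque": the same for the moment, N m; "gripper_width": opening from 0.0 (shut) to 1.0 (fully open); "finger_force": force on a finger pad.
Only numpy, scipy, OpenCV 4.12 (cv2) and the standard library are available. Lean on these libraries where they do the work, as an engineer would, in place of code of your own. Each camera call takes 0.05 s, during which the arm holds its last target. There are 200 camera calls.

## Working session

There is one attempt and no reset: what is moved stays moved. The work goes in short steps, Python scripts to look and compute and a shell command to move; the robot and the scene stay as the last step left them, time stands still between calls to the robot, and variables do not carry over. Pictures are saved under pics/ and viewed, at most 10 in all, crops included, and the job is handed in when it is done.

```bash
mkdir -p pics; ls; cat > h.py <<'E'
import numpy as np, cv2
from workcell import ctrl
from scipy.spatial.transform import Rotation as R
def save(n,p): cv2.imwrite('pics/'+n+'.png',cv2.cvtColor(p['pixels'],cv2.COLOR_RGB2BGR))
def toolT(s):
    T=np.eye(4); q=s['tool_rot']; T[:3,:3]=R.from_quat([q[1],q[2],q[3],q[0]]).as_matrix(); T[:3,3]=s['eef_pos']; return T
def cloud(p,T=None):
    z=p['z_map']; v,u=np.mgrid[:z.shape[0],:z.shape[1]]
    P=np.stack([(u-p['cx'])/p['fx']*z,-(v-p['cy'])/p['fy']*z,-z,np.ones_like(z)],-1)
    M=p['pose'] if T is None else T@p['tool_from_camera']
    W=(P@np.array(M).T)[...,:3]; W[z==0]=np.nan; return W
E
python3 - <<'E'
from h import *
s=ctrl.sense(); print(s)
for n in ('scene','top'):
    p=ctrl.capture(n); save(n,p); W=cloud(p); np.save(n+'.npy',W)
    print(n,{k:v for k,v in p.items() if k not in('pixels','z_map')})
    for l in ['plate','caliper','jaw','head','anvil','prism_a','prism_b','gauge','core','cube','square']:
        for d in ctrl.look_for(l,p)[:3]:
            c,r=map(int,d['position']); print(l,round(d['p'],2),c,r,W[r,c].round(0))
E
```

```text
pics
{'time_s': 0.0, 'joints': array([ 1.01238396e+00,  4.91572759e-01,  1.55944121e+00,  5.42782961e-06,
        1.09169841e+00, -1.05604267e-01]), 'joint_velocities': array([ 0.00076805,  0.00065563, -0.00075954,  0.00048016,  0.00162749,
       -0.00047472]), 'tau': array([ 2.90277640e-04, -6.12612176e+01, -2.58173615e+01,  6.92852656e-02,
        4.82651917e-02, -8.05009972e-05]), 'eef_pos': array([273.28608304, 561.81922043, 214.056387  ]), 'tool_rot': array([-1.84759064e-04,  2.24475985e-01,  9.74479460e-01, -5.28503471e-04]), 'wrist_force': array([-0.06928643,  0.17047649,  0.17002237]), 'torque': array([-0.00023525,  0.0213401 , -0.08112691]), 'finger_force': 0.0, 'gripper_width': 1.0028429610120313}
scene {'fx': 442.3794644874977, 'fy': 442.3794644874977, 'cx': 256.6127942482182, 'cy': 189.49058704158702, 'pose': array([[-5.20025834e-01, -6.38259240e-01,  5.67625117e-01,
         1.27712121e+03],
       [ 8.53956374e-01, -4.02666723e-01,  3.29572483e-01,
         4.57939627e+02],
       [ 1.82110626e-02,  6.56113293e-01,  7.54442645e-01,
         1.17411452e+03],
       [ 0.
[... 1172 characters left out ...]
00]]), 'shot': 2}
plate 0.86 245 193 [481.  21.  57.]
caliper 0.89 248 147 [623.   9. 109.]
jaw 0.73 249 152 [606.   6. 108.]
head 0.57 245 151 [610.  19. 107.]
anvil 0.46 283 157 [ 594. -106.   88.]
prism_a 0.81 268 167 [555. -55. 108.]
prism_a 0.74 334 177 [ 518. -266.  108.]
prism_b 0.81 268 167 [555. -55. 108.]
prism_b 0.74 334 177 [ 518. -266.  108.]
gauge 0.72 368 224 [ 372. -378.   58.]
gauge 0.71 313 202 [ 435. -194.  119.]
gauge 0.65 360 263 [ 246. -344.   57.]
core 0.76 247 202 [441.  14. 104.]
cube 0.77 196 204 [435. 176. 111.]
cube 0.53 331 177 [ 519. -257.  105.]
cube 0.15 398 191 [ 471. -470.  102.]
square 0.57 307 239 [ 324. -176.   73.]
square 0.27 399 189 [ 477. -473.  104.]
```

View pics/scene.png

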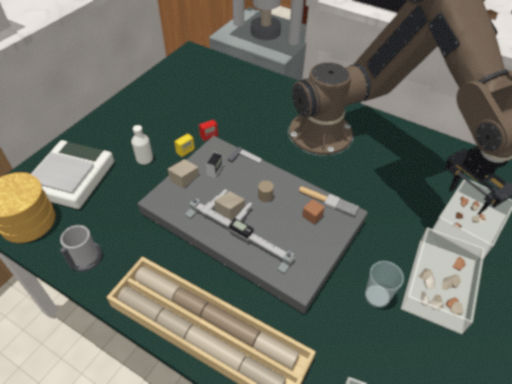

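View pics/top.png

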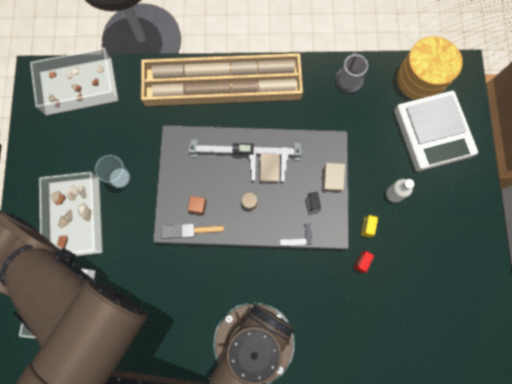

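```bash
python3 - <<'E'
from h import *
for n in('scene','top'):
    W=np.load(n+'.npy').reshape(-1,3)
    def reg(name,x,y,z):
        m=(W[:,0]>x[0])&(W[:,0]<x[1])&(W[:,1]>y[0])&(W[:,1]<y[1])&(W[:,2]>z[0])&(W[:,2]<z[1]); P=W[m]
        if len(P)<6: print(name,len(P)); return
        r=cv2.minAreaRect(P[:,:2].astype(np.float32))
        print(n,name,len(P),'med',np.median(P,0).round(1),'rect',np.round(r[0],1),np.round(r[1],1),round(r[2],1))
        A=np.c_[P[:,:2]-P[:,:2].mean(0),np.ones(len(P))]; c=np.linalg.lstsq(A,P[:,2],rcond=None)[0]; print('   slope',c[:2].round(3))
    reg('plate',(300,700),(-350,350),(50,66))
    reg('head',(590,680),(-30,75),(104,116))
    reg('beam',(590,680),(-140,280),(85,104))
    reg('prismC',(500,606),(-90,-10),(92,135))
    reg('prismR',(480,610),(-320,-220),(92,135))
    reg('gauge',(400,500),(-230,-150),(108,130))
    reg('core',(410,500),(-30,60),(100,120))
    reg('jawMov',(520,596),(-5,60),(75,100))
    reg('anvil',(520,596),(-130,-90),(75,100))
    reg('cube',(410,500),(140,220),(100,120))
E
```

```text
scene plate 14533 med [532.7  47.8  59.2] rect [508.8  -3.5] [637.5 399.6] 88.1
   slope [0. 0.]
scene head 226 med [625.1  27.4 108.2] rect [623.5  16.2] [98.2 39.9] 81.1
   slope [-0.002  0.003]
scene beam 720 med [624.7  43.9  90.1] rect [618.9  34.8] [346.4  49.4] 84.6
   slope [-0.028  0.008]
scene prismC 418 med [575.4 -54.7 108.2] rect [559.3 -49.8] [78.8 81.5] 88.5
   slope [ 0.222 -0.069]
scene prismR 377 med [ 533.7 -261.9  105.9] rect [ 524.7 -266.1] [66.8 85.5] 87.4
   slope [ 0.141 -0.073]
scene gauge 146 med [ 445.5 -194.6  117.9] rect [ 441.8 -195.8] [68.  34.1] 7.6
   slope [-0.011 -0.042]
scene core 165 med [452.9  10.9 110.1] rect [450.   10.3] [50.8 48.3] 49.3
   slope [-0.025 -0.036]
scene jawMov 67 med [561.   -0.6  89.3] rect [ 5.583e+02 -2.000e-01] [75.4 10.4] 2.4
   slope [ 0.052 -0.423]
scene anvil 69 med [ 567.9 -104.9   89.9] rect [ 559.1 -103.9] [20.4 76.6] 81.5
   slope [-0.015 -0.014]
scene cube 215 med [443.9 179.2 106.4] rect [441.8 178.8] [50.3 54.6] 77.2
   slope [-0.022 -0.014]
top plate 17542 med [490.    2.   59.3] rect [508.5  -3.7] [632.2 400.8]
[... 225 characters left out ...]
prismC 476 med [556.1 -58.1 108.4] rect [558.4 -48.6] [77.8 89.4] 89.2
   slope [ 0.382 -0.066]
top prismR 497 med [ 522.8 -266.7  107.2] rect [ 522.5 -267.5] [61.5 82.4] 86.1
   slope [ 0.235 -0.04 ]
top gauge 192 med [ 438.7 -197.7  119.1] rect [ 439.4 -198.6] [61.1 31.1] 8.5
   slope [ 0.035 -0.058]
top core 194 med [445.8   7.9 110.9] rect [446.    7.9] [44.5 47.8] 89.0
   slope [0.054 0.023]
top jawMov 41 med [570.7  -2.7  89.8] rect [558.1   1.7] [ 9.9 75.6] 89.4
   slope [ 0.013 -0.652]
top anvil 101 med [ 564.  -104.5   89.6] rect [ 559.4 -104.1] [18.1 76.3] 77.7
   slope [-0.034 -0.059]
top cube 238 med [436.6 176.2 106.8] rect [437.5 176.5] [50.  51.4] 79.2
   slope [-0.037  0.008]
```

```bash
cat >> h.py <<'E'
def down(yang): # tool y at world angle yang (deg), z down
    a=np.radians(yang); y=np.array([np.cos(a),np.sin(a),0]); z=np.array([0,0,-1.]); return np.c_[np.cross(y,z),y,z]
def step(pos,Rt=None):
    T=toolT(ctrl.sense()); d=T[:3,:3].T@(np.array(pos)-T[:3,3])/50
    w=np.zeros(3) if Rt is None else R.from_matrix(T[:3,:3].T@Rt).as_rotvec()/np.radians(5)
    print('d',d.round(3),'w',w.round(3))
E
python3 -c "
from h import *
step((620,30,210),down(-3))"
```

```text
d [-10.889  -6.536   0.092] w [ 1.0000e-03 -1.0000e-03  1.3411e+01]
```

```bash
python3 -m pendant '[{"dx":-10.89,"dy":-6.54,"dz":0.09,"wz":13.41,"grip":62},{"dx":-10.89,"dy":-6.54,"dz":0.09,"wz":13.41,"grip":62},{"dx":-10.89,"dy":-6.54,"dz":0.09,"wz":13.41,"grip":62},{"dx":-10.89,"dy":-6.54,"dz":0.09,"wz":13.41,"grip":62},{"dx":-10.89,"dy":-6.54,"dz":0.09,"wz":13.41,"grip":62},{"dx":-10.89,"dy":-6.54,"dz":0.09,"wz":13.41,"grip":62},{"dx":-10.89,"dy":-6.54,"dz":0.09,"wz":13.41,"grip":62},{"dx":-10.89,"dy":-6.54,"dz":0.09,"wz":13.41,"grip":62}]'; python3 -c "
from h import *
step((620,30,210),down(-3))"
```

```text
d [-10.889  -6.536   0.092] w [ 1.0000e-03 -1.0000e-03  1.3411e+01]invalid input
```

```bash
python3 -m pendant '[{"dx":-1.2,"dy":-0.7,"dz":0,"wx":0,"wy":0,"wz":1.5,"grip":62},{"dx":-2.4,"dy":-1.4,"dz":0,"wx":0,"wy":0,"wz":3,"grip":62}]'; python3 -c "
from h import *
step((620,30,210),down(-3))"
```

```text
time_s: 1.45
eef_pos: [343.3, 457.2, 214.5]
tool_rot: [0.0, 0.351, 0.936, 0.0]
wrist_force: [0.8, 0.6, -0.2]
gripper_width: 0.844
finger_force: 0.0
d [-9.786 -2.802  0.09 ] w [2.0000e-03 0.0000e+00 1.0383e+01]
```

```bash
python3 -m pendant '[{"dx":-1.2,"dy":-0.35,"dz":0,"wx":0,"wy":0,"wz":1.5,"grip":62},{"dx":-2.4,"dy":-0.7,"dz":0,"wx":0,"wy":0,"wz":3,"grip":62},{"dx":-3.6,"dy":-1.05,"dz":0,"wx":0,"wy":0,"wz":4.5,"grip":62},{"dx":-4.8,"dy":-1.4,"dz":0,"wx":0,"wy":0,"wz":6,"grip":62},{"dx":-6,"dy":-1.75,"dz":0,"wx":0,"wy":0,"wz":7.5,"grip":62},{"dx":-7.2,"dy":-2.1,"dz":0,"wx":0,"wy":0,"wz":9,"grip":62},{"dx":-8.5,"dy":-2.45,"dz":0.05,"wx":0,"wy":0,"wz":10.38,"grip":62},{"dx":-9.79,"dy":-2.8,"dz":0.09,"wx":0,"wy":0,"wz":10.38,"grip":62}]'; python3 -c "
from h import *
step((620,30,210),down(-3))
s=ctrl.sense(); p=ctrl.capture('wrist'); save('w1',p); W=cloud(p,toolT(s)); np.save('w1.npy',W)
for l in ['head','jaw','prism_b']:
  for d in ctrl.look_for(l,p)[:2]:
    c,r=map(int,d['position']); print(l,d['p'],c,r,W[r,c].round(1))
"
```

```text
time_s: 2.45
eef_pos: [616.8, 37.3, 210.5]
tool_rot: [0.0, 0.725, 0.689, 0.0]
wrist_force: [0.0, 0.9, 0.5]
gripper_width: 0.652
finger_force: 0.0
d [-0.144  0.072  0.011] w [ 0.006 -0.002  0.01 ]
head 0.72 254 204 [615.1  20.7 109. ]
jaw 0.64 250 211 [611.   14.2 109.3]
```

View pics/w1.png

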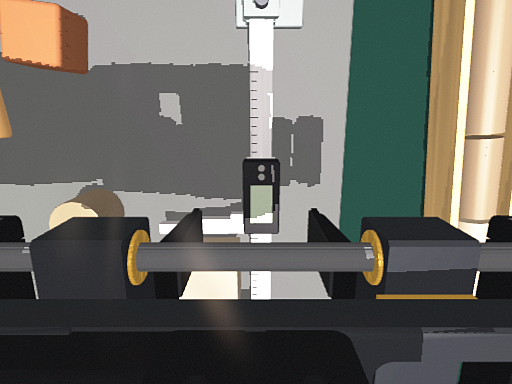

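```bash
python3 - <<'E'
from h import *
W=np.load('w1.npy'); P=W[:290].reshape(-1,3)
m=(abs(P[:,0]-620)<45)&(P[:,1]>-40)&(P[:,1]<90)&(P[:,2]>104)&(P[:,2]<115); Q=P[m]
r=cv2.minAreaRect(Q[:,:2].astype(np.float32)); print('head',len(Q),r,np.median(Q[:,2]),np.percentile(Q[:,:2],[2,98],axis=0))
m=(abs(P[:,0]-620)<60)&(P[:,1]>70)&(P[:,1]<200)&(P[:,2]>82)&(P[:,2]<100); Q=P[m]
v=cv2.fitLine(Q[:,:2].astype(np.float32),cv2.DIST_HUBER,0,.01,.01).ravel(); print('beam',v,np.degrees(np.arctan2(v[1],v[0])))
step((619,34,80),down(-2.7))
E
```

```text
head 2660 ((621.529296875, 25.50271224975586), (69.99456787109375, 33.98912811279297), 87.56233215332031) 108.26058710574483 [[605.16488664  -7.55925032]
 [637.86468043  59.26919462]]
beam [4.7508784e-02 9.9887085e-01 6.2637866e+02 1.3483156e+02] 87.27692
d [-0.086  0.07   2.599] w [-0.009 -0.003 -0.052]
```

```bash
python3 -m pendant '[{"dx":-0.1,"dy":0.09,"dz":0.8,"wx":0,"wy":0,"wz":0,"grip":62},{"dx":-0.1,"dy":0.09,"dz":1.7,"wx":0,"wy":0,"wz":-0.05,"grip":62},{"dx":-0.1,"dy":0.1,"dz":2.3,"wx":0,"wy":0,"wz":-0.05,"grip":62},{"dx":-0.1,"dy":0.1,"dz":2.62,"wx":0,"wy":0,"wz":-0.05,"grip":62},{"dx":-0.1,"dy":0.1,"dz":2.62,"wx":0,"wy":0,"wz":-0.05,"grip":62},{"dx":-0.1,"dy":0.1,"dz":2.62,"wx":0,"wy":0,"wz":-0.05,"grip":45}]'; python3 -c "
from h import *
step((621.7,32,79),down(-2.6))"
```

```text
time_s: 3.4
eef_pos: [621.1, 34.4, 80.7]
tool_rot: [0.001, 0.723, 0.691, 0.001]
wrist_force: [0.3, -0.2, -0.2]
gripper_width: 0.595
finger_force: 0.0
d [-0.048  0.014  0.035] w [ 0.022 -0.001  0.007]
```

```bash
python3 -m pendant '[{"dx":0,"dy":0,"dz":0,"wx":0,"wy":0,"wz":0,"grip":28},{"dx":0,"dy":0,"dz":0,"wx":0,"wy":0,"wz":0,"grip":28},{"dx":0,"dy":0,"dz":0,"wx":0,"wy":0,"wz":0,"grip":28},{"dx":0,"dy":0,"dz":0,"wx":0,"wy":0,"wz":0,"grip":28}]'
```

```text
time_s: 3.9
eef_pos: [622.3, 33.9, 80.2]
tool_rot: [0.001, 0.723, 0.691, 0.002]
wrist_force: [7.4, 0.0, -0.2]
gripper_width: 0.353
finger_force: 30.0
```

```bash
python3 -m pendant '[{"dx":-0.05,"dy":0.02,"dz":0,"wx":0,"wy":0,"wz":0,"grip":28},{"dx":-0.1,"dy":0.02,"dz":0,"wx":0,"wy":0,"wz":0,"grip":28},{"dx":-0.15,"dy":0.02,"dz":0,"wx":0,"wy":0,"wz":0,"grip":28},{"dx":-0.2,"dy":0.02,"dz":0,"wx":0,"wy":0,"wz":0,"grip":28}]'; python3 -c "
from h import *
W=np.load('top.npy').reshape(-1,3); Q=W[(W[:,2]>84)&(W[:,2]<96)&(W[:,0]>523)&(W[:,0]<590)&(W[:,1]>-140)&(W[:,1]<30)]
yc=Q[:,1]+(Q[:,0]-560)*-0.045
print(np.histogram(yc,bins=np.arange(-130,31,5)))"
```

```text
time_s: 4.4
eef_pos: [621.8, 23.8, 80.1]
tool_rot: [0.001, 0.723, 0.691, 0.001]
wrist_force: [2.2, 1.2, 5.2]
gripper_width: 0.358
finger_force: 30.0
(array([ 0,  1,  4, 13, 21, 25, 18,  0,  0,  1,  3,  1,  1,  3,  1,  2,  2,
        1,  2,  1,  3,  0,  0,  9, 27, 29,  3,  0,  0,  0,  0,  0]), array([-130, -125, -120, -115, -110, -105, -100,  -95,  -90,  -85,  -80,
        -75,  -70,  -65,  -60,  -55,  -50,  -45,  -40,  -35,  -30,  -25,
        -20,  -15,  -10,   -5,    0,    5,   10,   15,   20,   25,   30]))
```

```bash
python3 -m pendant '[{"dx":-0.04,"dy":0.01,"dz":0,"wx":0,"wy":0,"wz":0,"grip":28},{"dx":-0.08,"dy":0.01,"dz":0,"wx":0,"wy":0,"wz":0,"grip":28},{"dx":-0.12,"dy":0.01,"dz":0,"wx":0,"wy":0,"wz":0,"grip":28},{"dx":-0.14,"dy":0.01,"dz":0,"wx":0,"wy":0,"wz":0,"grip":28}]'
```

```text
time_s: 4.9
eef_pos: [621.5, 16.9, 80.1]
tool_rot: [0.0, 0.723, 0.691, 0.0]
wrist_force: [0.6, 3.4, 6.7]
gripper_width: 0.354
finger_force: 30.0
```

```bash
python3 -m pendant '[{"dx":-0.02,"dy":0,"dz":0,"wx":0,"wy":0,"wz":0,"grip":28},{"dx":-0.04,"dy":0,"dz":0,"wx":0,"wy":0,"wz":0,"grip":28}]'
```

```text
time_s: 5.15
eef_pos: [621.4, 15.4, 80.1]
tool_rot: [0.0, 0.723, 0.691, 0.001]
wrist_force: [1.0, 4.8, 7.0]
gripper_width: 0.355
finger_force: 30.0
```

```bash
python3 -m pendant '[{"dx":-0.02,"dy":0,"dz":0,"wx":0,"wy":0,"wz":0,"grip":28},{"dx":-0.04,"dy":0,"dz":0,"wx":0,"wy":0,"wz":0,"grip":28}]'
```

```text
time_s: 5.4
eef_pos: [621.3, 13.4, 80.1]
tool_rot: [0.0, 0.723, 0.691, 0.001]
wrist_force: [0.5, 5.4, 6.5]
gripper_width: 0.354
finger_force: 30.0
```

```bash
python3 -m pendant '[{"dx":-0.01,"dy":0,"dz":0,"wx":0,"wy":0,"wz":0,"grip":28},{"dx":-0.02,"dy":0,"dz":0,"wx":0,"wy":0,"wz":0,"grip":28},{"dx":-0.03,"dy":0,"dz":0,"wx":0,"wy":0,"wz":0,"grip":28}]'
```

```text
time_s: 5.78
eef_pos: [621.3, 12.0, 80.1]
tool_rot: [0.0, 0.723, 0.691, 0.001]
wrist_force: [1.9, 5.5, 6.6]
gripper_width: 0.359
finger_force: 30.0
```

```bash
python3 -m pendant '[{"dx":-0.015,"dy":0,"dz":0,"wx":0,"wy":0,"wz":0,"grip":28},{"dx":-0.03,"dy":0,"dz":0,"wx":0,"wy":0,"wz":0,"grip":28},{"dx":-0.03,"dy":0,"dz":0,"wx":0,"wy":0,"wz":0,"grip":28}]'
```

```text
time_s: 6.15
eef_pos: [621.2, 10.4, 80.1]
tool_rot: [0.0, 0.723, 0.691, 0.001]
wrist_force: [1.2, 4.8, 6.8]
gripper_width: 0.357
finger_force: 30.0
```

```bash
python3 -m pendant '[{"dx":-0.015,"dy":0,"dz":0,"wx":0,"wy":0,"wz":0,"grip":28},{"dx":-0.03,"dy":0,"dz":0,"wx":0,"wy":0,"wz":0,"grip":28},{"dx":-0.03,"dy":0,"dz":0,"wx":0,"wy":0,"wz":0,"grip":28}]'
```

```text
time_s: 6.52
eef_pos: [621.1, 8.9, 80.0]
tool_rot: [0.0, 0.723, 0.691, 0.001]
wrist_force: [0.6, 4.5, 7.4]
gripper_width: 0.354
finger_force: 30.0
```

```bash
python3 -m pendant '[{"dx":-0.015,"dy":0,"dz":0,"wx":0,"wy":0,"wz":0,"grip":28},{"dx":-0.03,"dy":0,"dz":0,"wx":0,"wy":0,"wz":0,"grip":28},{"dx":-0.03,"dy":0,"dz":0,"wx":0,"wy":0,"wz":0,"grip":28}]'
```

```text
time_s: 6.9
eef_pos: [621.1, 8.0, 80.1]
tool_rot: [-0.0, 0.723, 0.691, 0.001]
wrist_force: [1.8, 9.6, 8.0]
gripper_width: 0.356
finger_force: 30.0
```

```bash
python3 - <<'E'
from h import *
p=ctrl.capture('top'); W=cloud(p).reshape(-1,3)
def f(z0,z1,x,y):
    Q=W[(W[:,2]>z0)&(W[:,2]<z1)&(W[:,0]>x[0])&(W[:,0]<x[1])&(W[:,1]>y[0])&(W[:,1]<y[1])]
    yc=Q[:,1]+(Q[:,0]-560)*-0.045
    h,e=np.histogram(yc,bins=np.arange(-130,31,4)); print([(int(a),int(b)) for a,b in zip(e,h) if b])
f(84,96,(523,590),(-140,40)); f(96,130,(530,595),(-140,40))
cv2.imwrite('pics/t2.png',cv2.cvtColor(cv2.resize(p['pixels'][110:230,170:350],None,fx=4,fy=4),cv2.COLOR_RGB2BGR))
E
```

```text
[(-122, 3), (-118, 3), (-114, 14), (-110, 16), (-106, 20), (-102, 13), (-98, 2), (-94, 2), (-90, 2), (-86, 2)]
[(-110, 2), (-106, 2), (-102, 2), (-98, 27), (-94, 27), (-90, 25), (-86, 29), (-82, 7), (-78, 5), (-74, 5), (-70, 6), (-66, 9)]
```

View pics/t2.png

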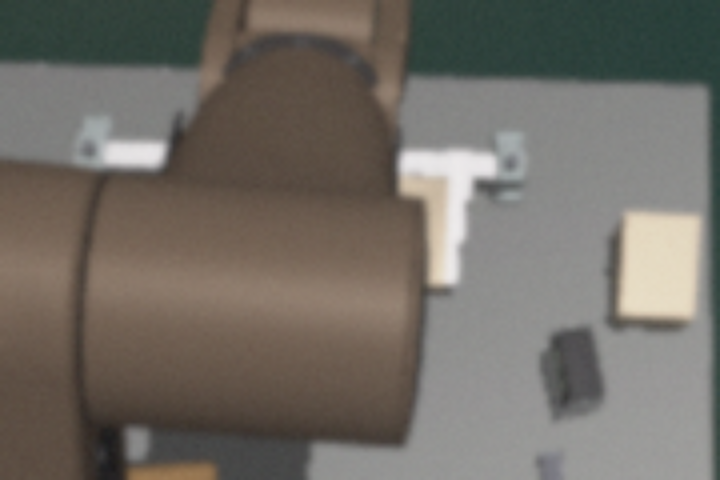

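The picture shows the specimen's edge (430,230) flush against the fixed jaw (455,230), and Fy is rising, so I press a little more.

```bash
python3 -m pendant '[{"dx":-0.02,"dy":0,"dz":0,"wx":0,"wy":0,"wz":0,"grip":28},{"dx":-0.03,"dy":0,"dz":0,"wx":0,"wy":0,"wz":0,"grip":28},{"dx":-0.03,"dy":0,"dz":0,"wx":0,"wy":0,"wz":0,"grip":28},{"dx":-0.03,"dy":0,"dz":0,"wx":0,"wy":0,"wz":0,"grip":28}]'
```

```text
time_s: 7.45
eef_pos: [621.1, 8.0, 80.1]
tool_rot: [-0.001, 0.723, 0.691, 0.002]
wrist_force: [2.5, 19.2, 7.6]
gripper_width: 0.355
finger_force: 30.0
```

```bash
python3 -m pendant '[{"dx":-0.03,"dy":0,"dz":0,"wx":0,"wy":0,"wz":0,"grip":28},{"dx":-0.02,"dy":0,"dz":0,"wx":0,"wy":0,"wz":0,"grip":62},{"dx":0,"dy":0,"dz":0,"wx":0,"wy":0,"wz":0,"grip":62},{"dx":0,"dy":0,"dz":0,"wx":0,"wy":0,"wz":0,"grip":62},{"dx":0,"dy":0,"dz":-0.6,"wx":0,"wy":0,"wz":0,"grip":62},{"dx":0,"dy":0,"dz":-1.6,"wx":0,"wy":0,"wz":0,"grip":62},{"dx":0,"dy":0,"dz":-2.6,"wx":0,"wy":0,"wz":0,"grip":62},{"dx":0,"dy":0,"dz":-2.8,"wx":0,"wy":0,"wz":0,"grip":62}]'; python3 -c "
from h import *
step((440,-165,240),down(-81.5))"
```

```text
time_s: 8.45
eef_pos: [621.6, 5.1, 222.7]
tool_rot: [0.002, 0.723, 0.691, 0.002]
wrist_force: [0.6, -0.4, 0.4]
gripper_width: 0.653
finger_force: 0.0
d [-3.564 -3.472 -0.363] w [ 0.05  -0.036 15.778]
```

```bash
python3 -m pendant '[{"dx":-0.6,"dy":-0.7,"dz":-0.1,"wx":0,"wy":0,"wz":2,"grip":62},{"dx":-1.2,"dy":-1.4,"dz":-0.2,"wx":0,"wy":0,"wz":4,"grip":62},{"dx":-1.8,"dy":-2.1,"dz":-0.3,"wx":0,"wy":0,"wz":6,"grip":62},{"dx":-2.4,"dy":-2.8,"dz":-0.36,"wx":0,"wy":0,"wz":8,"grip":62},{"dx":-3,"dy":-3.5,"dz":-0.36,"wx":0,"wy":0,"wz":10,"grip":62},{"dx":-3.6,"dy":-4.2,"dz":-0.36,"wx":0,"wy":0,"wz":12,"grip":62},{"dx":-4.2,"dy":-4.2,"dz":-0.36,"wx":0.05,"wy":-0.04,"wz":14,"grip":62},{"dx":-4.2,"dy":-4.2,"dz":-0.36,"wx":0.05,"wy":-0.04,"wz":15.78,"grip":62}]'; python3 -c "
from h import *
ctrl.capture('top')
s=ctrl.sense(); print(s['eef_pos']); p=ctrl.capture('wrist'); save('w2',p); W=cloud(p,toolT(s)); np.save('w2.npy',W)
for d in ctrl.look_for('gauge',p)[:3]:
    c,r=map(int,d['position']); print(d['p'],c,r,W[r,c].round(1))
P=W.reshape(-1,3);m=(P[:,0]>400)&(P[:,0]<490)&(P[:,1]>-240)&(P[:,1]<-150)&(P[:,2]>114)&(P[:,2]<126);Q=P[m]
print(len(Q),cv2.minAreaRect(Q[:,:2].astype(np.float32)),np.median(Q[:,2]))
m=(P[:,2]>50)&(P[:,2]<68);print('plate',np.median(P[m][:,2]))
p=ctrl.capture('top'); W=cloud(p).reshape(-1,3); np.save('top2.npy',W)
Q=W[(abs(W[:,0]-620)<30)&(abs(W[:,1])<60)&(W[:,2]>104)&(W[:,2]<116)];print('head',cv2.minAreaRect(Q[:,:2].astype(np.float32)))
Q=W[(W[:,0]>500)&(W[:,0]<600)&(W[:,1]>-130)&(W[:,1]<0)&(W[:,2]>94)&(W[:,2]<130)];print('prism',cv2.minAreaRect(Q[:,:2].astype(np.float32)))
"
```

```text
time_s: 9.45
eef_pos: [400.7, -196.4, 236.6]
tool_rot: [-0.001, 0.998, 0.07, -0.003]
wrist_force: [-1.3, 0.8, -0.3]
gripper_width: 0.653
finger_force: 0.0
[ 400.75291603 -195.62622598  236.50710636]
0.72 399 201 [ 383.6 -376.8   44.1]
0.51 186 123 [ 443.4 -113.    60.3]
2029 ((440.1217346191406, -198.9322509765625), (60.54308319091797, 31.946226119995117), 8.907285690307617) 118.82835617778863
plate 59.07559793618634
head ((619.3287353515625, 0.5383453369140625), (68.96125030517578, 34.797447204589844), 86.16510009765625)
prism ((555.4295654296875, -70.299072265625), (83.93610382080078, 92.00590515136719), 1.482725977897644)
```

View pics/w2.png

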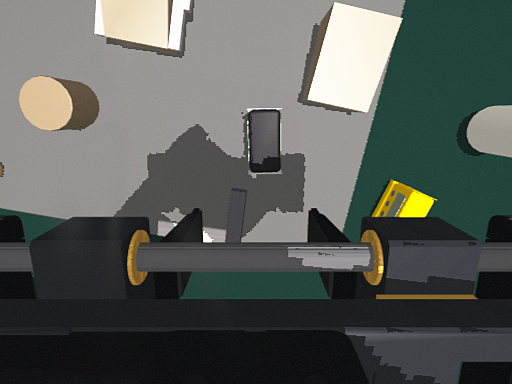

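```bash
python3 -c "
from h import *
step((440.1,-198.9,81),down(-81.1))"
```

```text
d [0.775 0.208 3.111] w [-0.022  0.068 -0.038]
```

```bash
python3 -m pendant '[{"dx":0.77,"dy":0.2,"dz":0.5,"wx":-0.02,"wy":0.05,"wz":-0.04,"grip":62},{"dx":0.77,"dy":0.2,"dz":1,"wx":-0.02,"wy":0.05,"wz":-0.04,"grip":62},{"dx":0.77,"dy":0.2,"dz":1.5,"wx":-0.02,"wy":0.05,"wz":-0.04,"grip":62},{"dx":0.77,"dy":0.2,"dz":1.7,"wx":-0.02,"wy":0.05,"wz":-0.04,"grip":62}]'; python3 -c "
from h import *
step((440.1,-198.9,81),down(-81.1))"
```

```text
time_s: 10.15
eef_pos: [440.2, -198.3, 150.9]
tool_rot: [-0.0, 0.997, 0.078, -0.001]
wrist_force: [-0.6, 0.1, 0.4]
gripper_width: 0.652
finger_force: 0.0
d [-0.     0.014  1.397] w [-0.011  0.028 -0.001]
```

```bash
python3 -m pendant '[{"dx":0,"dy":0.01,"dz":0.6,"wx":-0.01,"wy":0.02,"wz":0,"grip":62},{"dx":0,"dy":0.01,"dz":1.1,"wx":-0.01,"wy":0.02,"wz":0,"grip":62},{"dx":0,"dy":0.01,"dz":1.39,"wx":-0.01,"wy":0.02,"wz":0,"grip":62},{"dx":0,"dy":0.01,"dz":1.39,"wx":-0.01,"wy":0.02,"wz":0,"grip":48},{"dx":0,"dy":0.01,"dz":1.39,"wx":-0.01,"wy":0.02,"wz":0,"grip":38},{"dx":0,"dy":0.01,"dz":1.39,"wx":-0.01,"wy":0.02,"wz":0,"grip":26},{"dx":0,"dy":0.01,"dz":1.39,"wx":-0.01,"wy":0.02,"wz":0,"grip":26},{"dx":0,"dy":0.01,"dz":1.39,"wx":-0.01,"wy":0.02,"wz":0,"grip":26}]'
```

```text
time_s: 11.15
eef_pos: [440.9, -199.6, 83.3]
tool_rot: [0.001, 0.997, 0.076, 0.001]
wrist_force: [-0.6, -0.0, 6.3]
gripper_width: 0.336
finger_force: 30.0
```

```bash
python3 -m pendant '[{"dx":0,"dy":0,"dz":-0.3,"wx":0,"wy":0,"wz":0,"grip":26},{"dx":0,"dy":0,"dz":-1,"wx":0,"wy":0,"wz":0,"grip":26},{"dx":0,"dy":0,"dz":-2,"wx":0,"wy":0,"wz":0,"grip":26},{"dx":0,"dy":0,"dz":-2.8,"wx":0,"wy":0,"wz":0,"grip":26},{"dx":0,"dy":0,"dz":-2.8,"wx":0,"wy":0,"wz":0,"grip":26}]';  python3 - <<'E'
from h import *
W=np.load('top2.npy')
def plane(W,c,yaw=-2.5):
    a=np.radians(yaw); ex=np.array([np.cos(a),np.sin(a)]); ey=np.array([-ex[1],ex[0]])
    d=W[:,:2]-c; u=d@ex; v=d@ey; m=(abs(u)<32)&(abs(v)<22)&(W[:,2]>88)&(W[:,2]<128)
    A=np.c_[u[m],v[m],np.ones(m.sum())]; z=W[m,2]
    for _ in range(3):
        k=np.linalg.lstsq(A,z,rcond=None)[0]; r=abs(z-A@k)<3; A,z=A[r],z[r]
    print(m.sum(),r.sum(),'slopes deg',np.degrees(np.arctan(k[:2])).round(2),'z at c',k[2].round(2),'u where 109',((109-k[2])/k[0]).round(1))
    m=(abs(v)<22)&(W[:,2]>85)&(W[:,2]<135)&(abs(u)<60); print('u ext',np.percentile(u[m],[1,99]).round(1))
    m=(abs(u)<36)&(abs(W[:,2]-109-u*.424)<5)&(abs(v)<60); print('v ext',np.percentile(v[m],[1,99]).round(1))
plane(W,(555.5,-69))
s=ctrl.sense(); p=ctrl.capture('scene'); plane(cloud(p).reshape(-1,3),(555.5,-69))
s=ctrl.sense(); p=ctrl.capture('wrist'); save('w3',p)
Wc=cloud(p,toolT(s)).reshape(-1,3); plane(Wc,(555.5,-69))
E
```

```text
time_s: 11.78
eef_pos: [441.2, -199.7, 225.2]
tool_rot: [0.002, 0.997, 0.076, 0.003]
wrist_force: [-0.4, 1.2, -2.6]
gripper_width: 0.336
finger_force: 30.0
296 178 slopes deg [23.   -0.38] z at c 109.05 u where 109 -0.1
u ext [-41.9  58.7]
v ext [-28.7  31.1]
158 150 slopes deg [23.11  0.09] z at c 108.35 u where 109 1.5
u ext [-38.4  59.3]
v ext [-28.8  34.7]
3646 3646 slopes deg [22.99 -0.03] z at c 108.68 u where 109 0.8
u ext [-40.7  22.4]
v ext [-29.6  30.7]
```

View pics/w3.png

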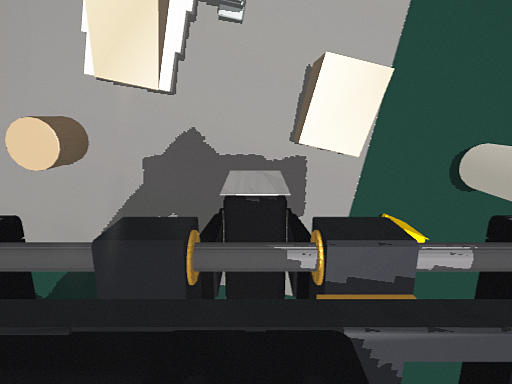

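```bash
cat >> h.py <<'E'
def face(clear):
    a=np.radians(-2.5); ex=np.array([np.cos(a),np.sin(a),0]); ey=np.array([-ex[1],ex[0],0]); t=np.radians(23)
    n=-np.sin(t)*ex+np.array([0,0,np.cos(t)]); y=-ey; z=-n; x=np.cross(y,z)
    Rt=np.c_[x,y,z]; step(np.array([556,-68.7,108.8])+n*(23.3+clear)+.7*x,Rt)
E
python3 -c "
from h import *
face(60)"
```

```text
d [ 2.06  -2.351  0.729] w [-0.436  4.573  2.215]
```

```bash
python3 -m pendant '[{"dx":0.3,"dy":-0.35,"dz":0.1,"wx":-0.06,"wy":0.6,"wz":0.3,"grip":26},{"dx":0.65,"dy":-0.75,"dz":0.2,"wx":-0.13,"wy":1.4,"wz":0.7,"grip":26},{"dx":1.05,"dy":-1.2,"dz":0.35,"wx":-0.22,"wy":2.3,"wz":1.1,"grip":26},{"dx":1.45,"dy":-1.65,"dz":0.5,"wx":-0.3,"wy":3.2,"wz":1.55,"grip":26},{"dx":1.8,"dy":-2.05,"dz":0.63,"wx":-0.38,"wy":4,"wz":1.95,"grip":26},{"dx":2.06,"dy":-2.35,"dz":0.73,"wx":-0.44,"wy":4.57,"wz":2.21,"grip":26},{"dx":2.06,"dy":-2.35,"dz":0.73,"wx":-0.44,"wy":4.57,"wz":2.21,"grip":26},{"dx":2.06,"dy":-2.35,"dz":0.73,"wx":-0.44,"wy":4.57,"wz":2.21,"grip":26}]'; python3 -c "
from h import *
face(10)"
```

```text
time_s: 12.88
eef_pos: [524.2, -67.9, 185.5]
tool_rot: [0.004, 0.98, -0.021, 0.198]
wrist_force: [0.4, 0.1, -1.5]
gripper_width: 0.336
finger_force: 30.0
d [ 0.002 -0.012  0.994] w [0.002 0.024 0.01 ]
```

```bash
python3 -m pendant '[{"dx":0,"dy":-0.01,"dz":0.4,"wx":0,"wy":0.02,"wz":0.01,"grip":26},{"dx":0,"dy":-0.01,"dz":0.8,"wx":0,"wy":0.02,"wz":0.01,"grip":26},{"dx":0,"dy":-0.01,"dz":1.05,"wx":0,"wy":0.02,"wz":0.01,"grip":26},{"dx":0,"dy":-0.01,"dz":1.1,"wx":0,"wy":0.02,"wz":0.01,"grip":26},{"dx":0,"dy":-0.01,"dz":1.1,"wx":0,"wy":0.02,"wz":0.01,"grip":26}]'; python3 -c "
from h import *
face(0)
p=ctrl.capture('scene'); cv2.imwrite('pics/s2.png',cv2.cvtColor(cv2.resize(p['pixels'][140:290,150:310],None,fx=4,fy=4,interpolation=2),cv2.COLOR_RGB2BGR))"
```

```text
time_s: 13.5
eef_pos: [546.0, -68.3, 135.7]
tool_rot: [0.005, 0.98, -0.022, 0.2]
wrist_force: [-0.3, -0.3, -1.8]
gripper_width: 0.333
finger_force: 30.0
d [-0.012 -0.     0.108] w [ 0.005 -0.02  -0.006]
```

View pics/s2.png

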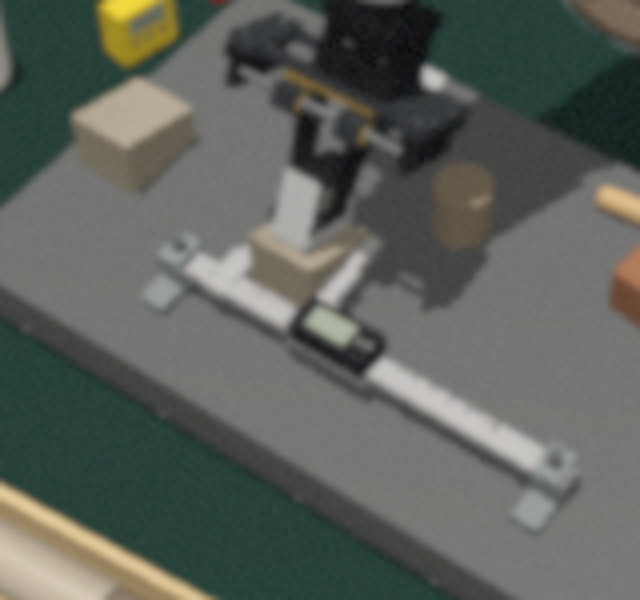

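The picture shows the gauge (300,210) just over the middle of the prism face, with the jaws shut around the prism. I lower it slowly.

```bash
python3 -m pendant '[{"dx":-0.01,"dy":0,"dz":0.04,"wx":0,"wy":-0.02,"wz":0,"grip":26},{"dx":-0.01,"dy":0,"dz":0.07,"wx":0,"wy":-0.02,"wz":0,"grip":26},{"dx":-0.01,"dy":0,"dz":0.08,"wx":0,"wy":-0.02,"wz":0,"grip":26},{"dx":-0.01,"dy":0,"dz":0.08,"wx":0,"wy":-0.02,"wz":0,"grip":26}]'; python3 -c "
from h import *
face(0)"
```

```text
time_s: 14.05
eef_pos: [547.1, -68.1, 131.6]
tool_rot: [0.005, 0.98, -0.022, 0.199]
wrist_force: [-0.0, 0.2, -0.8]
gripper_width: 0.336
finger_force: 30.0
d [-0.001  0.004  0.024] w [ 0.005  0.    -0.005]
```

```bash
python3 -m pendant '[{"dx":0,"dy":0,"dz":0.01,"wx":0,"wy":0,"wz":0,"grip":26},{"dx":0,"dy":0,"dz":0.02,"wx":0,"wy":0,"wz":0,"grip":26},{"dx":0,"dy":0,"dz":0.02,"wx":0,"wy":0,"wz":0,"grip":26}]'; python3 -c "
from h import *
face(0)"
```

```text
time_s: 14.42
eef_pos: [547.3, -68.1, 131.3]
tool_rot: [0.005, 0.98, -0.022, 0.2]
wrist_force: [-7.3, 0.8, 9.5]
gripper_width: 0.334
finger_force: 30.0
d [-0.001  0.005  0.017] w [ 0.005 -0.007 -0.004]
```

```bash
python3 -m pendant '[{"dx":0,"dy":0,"dz":0,"wx":0,"wy":0,"wz":0,"grip":26},{"dx":0,"dy":0,"dz":0,"wx":0,"wy":0,"wz":0,"grip":26},{"dx":0,"dy":0,"dz":0,"wx":0,"wy":0,"wz":0,"grip":26},{"dx":0,"dy":0,"dz":0,"wx":0,"wy":0,"wz":0,"grip":26}]'; python3 - <<'E'
from h import *
s=ctrl.sense(); T=toolT(s); print('F tool',T[:3,:3].T@s['wrist_force'],'M',T[:3,:3].T@s['torque'])
face(0)
p=ctrl.capture('top'); W=cloud(p).reshape(-1,3)
s=ctrl.sense(); p=ctrl.capture('wrist'); W=cloud(p,toolT(s)).reshape(-1,3)
# visible gauge parts in tool frame (uphill broad edge / top)
L=(W-T[:3,3])@T[:3,:3]; m=(abs(L[:,1])<14)&(L[:,0]>24)&(L[:,0]<36)&(L[:,2]>-45)&(L[:,2]<20)
Q=L[m]; print(len(Q)); 
if len(Q)>50: print('end face x vs z slope deg',np.degrees(np.arctan(np.polyfit(Q[:,2],Q[:,0],1)[0])),np.percentile(Q,[5,50,95],axis=0).round(1))
E
```

```text
time_s: 14.92
eef_pos: [547.3, -68.1, 131.3]
tool_rot: [0.005, 0.98, -0.022, 0.2]
wrist_force: [-6.9, 0.4, 9.8]
gripper_width: 0.334
finger_force: 30.0
F tool [ -2.55646306  -0.10899894 -11.76016526] M [-0.20718776 -0.85950923 -0.0062538 ]
d [-0.002  0.005  0.017] w [ 0.005 -0.007 -0.003]
1852
end face x vs z slope deg 3.0604447710521097 [[ 24.7 -12.5 -36.2]
 [ 29.1  -0.  -27.8]
 [ 29.4  12.5  12.9]]
```

```bash
python3 - <<'E'
from h import *
s=ctrl.sense(); T=toolT(s); p=ctrl.capture('wrist'); W=cloud(p,T).reshape(-1,3)
L=(W-T[:3,3])@T[:3,:3]; m=(abs(L[:,1])<12)&(L[:,0]>27)&(L[:,0]<32)&(L[:,2]>-32)&(L[:,2]<18)
Q=L[m]; b=np.polyfit(Q[:,2],Q[:,0],1); print(len(Q),'end face deg',np.degrees(np.arctan(b[0])),b[1])
m=(abs(L[:,1])<25)&(L[:,0]>32)&(L[:,0]<42)&(L[:,2]>15)&(L[:,2]<32); Q=L[m]
if len(Q)>30: k=np.linalg.lstsq(np.c_[Q[:,:2],np.ones(len(Q))],Q[:,2],rcond=None)[0]; print('rock face in tool: tilt deg',np.degrees(np.arctan(k[:2])),'z',k[2],len(Q))
p=ctrl.capture('top'); W=cloud(p).reshape(-1,3)
Q=W[(abs(W[:,0]-620)<30)&(abs(W[:,1])<60)&(W[:,2]>104)&(W[:,2]<116)];print('head',cv2.minAreaRect(Q[:,:2].astype(np.float32)) if len(Q)>5 else 0)
E
```

```text
902 end face deg -0.06430739297751482 29.18851528288732
rock face in tool: tilt deg [ 0.12606925 -0.25088205] z 23.985609506700598 1066
head ((618.90380859375, 0.5101242065429688), (68.9792251586914, 35.5159912109375), 86.49932861328125)
```

```bash
python3 -c "
from workcell import ctrl
print(ctrl.job_done())"
```

```text
the job is handed in; nothing more can be done
None
```

The job is handed in: the caliper is shut on prism_b, the steep prism. The gauge is still gripped and pressed at about 12 N, within about 0.3° of flush and close to the middle of the sloping face. No verdict came back.

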